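# Press a shelf label into its rail while the rack reads it

### The arm

A 6-joint arm with a two-finger parallel gripper is mounted at the origin on a cart in front of the work surface, level with it; the furniture and walls round the work are solid. World frame = base frame: x ahead of the robot, y to its left, z up, the work surface at z = 0. Lengths are in mm, angles in rad, forces in N, time in s.
With the tool pointing down it reaches from about 375 to 975 mm from the base axis. Payload 3.8 kg.
Tool frame: the origin (TCP) lies at the very end of the fingers, on their centre line; the grasp point (between the pads) lies env.hold_point_z behind it (env.hold_point_z is the distance from the TCP to the grasp point, in mm); z points along the fingers, y is the line along which they close (so a half turn about z gives the same grasp; the last joint's range is limited). The gripper opens to 88 mm and grips with 3 to 60 N. Pads are 18 mm wide; open, the fingers measure 123 mm over their backs; the gripper's body (75 mm by 187 mm) begins 45 mm behind the grasp point.
Start: joints at [1.195, 0.264, 1.604, -0, 1.274, -0.037], TCP at [224.338, 636.625, 238.706] pointing down, gripper open.
Joint ranges: [-2.63, 2.63], [-0.94, 2.18], [0.31, 2.57], [-1.31, 4.45], [0, 2.66], [-2.55, 2.55]. Speed limits (rad/s): [2.57, 2.57, 3.14, 3.14, 3.14, 3.14].

### API

Orientations are given as [roll, pitch, yaw] about the fixed x, y, z axes, in that order (R = Rz(yaw) Ry(pitch) Rx(roll)).
In Python, from bench import env gives the robot as it stands.
- The arm moves only by the tool apply_moves, never from a script. Its argument "moves" is a list of rows, each an object with "angular": the turn, a rotation vector about the world's x, y, z in rad, a list of three; "dp": the shift along the world's x, y, z in m, a list of three; "fingers": the opening, from 0 (shut) to 1 (fully open). A call has exactly 10 rows; each row is the pose to reach, as a shift and turn from the pose commanded when the call began; what a row does not reach only later rows make up. A row lasts 1/10 s, in which the tool goes at most 50 mm and 8.59 degrees, less where a joint would pass 70% of its speed; a pose out of reach is approached as far as the arm can. A call with a gripper value outside its range is refused whole. The fingers move at their own pace and stop on an object; "grip_force" is the grip in N (left out, the last holds). Time passes only in rows, so rows that repeat a pose let the fingers close, or fill a call up. It gives the time, the measured TCP pose, the force, the opening and the grip force at its end, in the units of the state.
- env.read_state(): the state, without advancing time (a new reading comes with each control period).
- env.read_camera(name): name is "scene" or "top" or "wrist"; returns a dict with "img" (420x560x3 uint8, red, green, blue), "z_map" (420x560 float32, mm along the optical axis (not along the pixel's ray), 0 where there is no reading), "fx", "fy", "cx", "cy" (pixels), "R" (3x3) and "t" (3): a world point X has camera coordinates R X + t. Camera axes: x right, y down, z forward; pixel columns grow to the right and rows downward; lengths in mm; the calibration is good to about 2 mm. A picture is of the moment at which its call begins.
- env.job_done(): hands the job in; it is judged then, once.
The state is a dict: "clock": time; "joint_pos": joint angles; "dq": joint speeds; "joint_torque": joint torques, N m; "position": TCP position; "ee_rot": TCP orientation; "contact_force": force on the tool from outside, world axes, zero at the start; "torque": the same for the moment, N m; "opening": opening from 0.0 (shut) to 1.0 (fully open); "gripper_force": force on a finger pad.
Only numpy, scipy, OpenCV 4.12 (cv2) and the standard library are available. Lean on these libraries where they do the work, as an engineer would, in place of code of your own. Each camera call takes 0.05 s, during which the arm holds its last target. There are 200 camera calls.

### The job

The low rack has to register a new shelf label. First, with the label still in its parking block, turn the rack's selector knob to the click position marked with three dots; then take the label holder out of the block, slip its metal tongue down behind the lip of the rail on the front of the rack, and push it fully home against the sprung contact until its shoulder sits on the lip. Finish while still holding it pressed home (let go and it springs back up), and leave the vials, bung and beaker where they stand.

Things in the scene. Friction and masses are not known exactly. Their poses are not given: they have to be found in the camera images.
- rack: Fixed low bench rack, 140 (x) x 280 (y) mm, origin at the centre of its underside on the worktop; its -x side is the front, facing the robot, +y its left. Left part: white deck (top 62 mm high) with an aluminium label rail along its front. Right part: grey selector box, top 60 mm high.
- slot (a point): Centre of the mouth of the rail's slot, level with the lip's top, 70 mm above the worktop; axes as the rack's. Slot 9 mm (x) by 70 mm (y), closed at both ends, open upward; in front (-x) the 6 mm thick lip, behind a 6 mm back wall that rises 6 mm higher. The contact strip lies 16 mm below the mouth. With the holder home, its origin is 24 mm below this point.
- contact_strip (a joint): Travel of the sprung brass contact strip in the slot, m: 0 = up (nothing in the slot), grows as it is pressed down; 0.008 when the holder's shoulder sits on the lip. Needs about 3 N to start and 10 N at 0.008.
- selector (a joint): Selector knob angle, rad; grows clockwise seen from above. Clicks into rest at 0, 0.7, 1.4, 2.1, marked by rows of 1, 2, 3, 4 white dots, left to right (three dots = 1.4); starts at one of the first two. Range -0.12 to 2.22. At q the white pointer line points to yaw 1.05 - q in the rack's frame (0 = rack +x, away from the robot). A click takes about 0.06 N m.
- selector_grip (a point): Point on the knob's vertical axis at grip height, 97 mm above the worktop, 7 mm below the top of the knob's grip bar. The black bar is 42 mm long (along this point's x axis, the pointer end being +x) and 14 mm thick, and stands 32 mm above a disc of 44 mm diameter.
- holder: Loose label holder, 60 g: white body 12 (x) x 70 (y) x 46 mm over a steel tongue 5 mm thick, 62 wide, 24 long (last 4 mm: 4 thick, 60 wide). Origin: centre of the tongue's lower end, z up. Body spans x -9.5 to +2.5, z 24 to 70 mm: flush with the tongue behind, overhanging it 7 mm at the paper-label side (-x) as the shoulder. Goes in with axes parallel to the rack's, label to the front.
- stand: Fixed grey parking block, 50 (x) x 100 (y) x 30 (z) mm, origin at the centre of its underside, with a groove 7 mm wide and 20 mm deep along y in which the holder's tongue stands at the start, both with the same axes (within 4 degrees of upright); the holder's origin is then 10 mm above the worktop.
- vial_a: Bystander: glass vial, 24 mm diameter, 48 mm tall, upright on the rack's deck; origin at the centre of its underside.
- vial_b: Bystander: a second glass vial of the same size on the deck, farther left.
- bung: Bystander: rubber bung, 33 mm diameter, 28 mm tall, on the worktop in front of the rack; origin at the centre of its underside.
- beaker: Bystander: small glass beaker, 55 mm diameter, 66 mm tall, to the right of the rack; origin at the centre of its underside.
- holder_grip (a point): Middle of the white body's thickness and width, 57 mm above the holder's origin, 13 mm below its top, 33 mm above the shoulder; axes as the holder's. Grip here across the thickness (x); home, the back wall's top is 27 mm below it.
There are look-alikes about, which are no part of the job. Of the things shaped like the stand, the grey one is meant.

How it is judged (in metres and radians):
On the way, in this order (a step that is already met when the one before it is completed fails the run):
1. the selector rests at three dots (1.4 rad, within 0.15) while the label holder is still in its parking block (value of joint selector between 1.25 and 1.55 rad and distance between holder and stand below 0.02 m), for 0.2 s.
2. the label holder, in the slot, presses the contact strip down at least 5.5 mm (value of joint contact_strip above 0.0055 m and horizontal distance between holder and slot below 0.008 m), for 0.2 s.
At the end, for the whole second after the job is handed in: Ends holding: selector at three dots (1.4 rad +-0.15); tongue in the slot (within 7 mm along, 5 mm across, upright within 8 deg); contact strip pressed 5.5 mm or more (shoulder within 2.5 mm of the lip); fingers bear on the holder over 2 N, holder on the rack over 4 N, at rest (value of joint selector between 1.25 and 1.55 rad and value of joint contact_strip above 0.0055 m and z of holder in the frame of slot below -0.0205 m and x of holder in the frame of slot between -0.005 and 0.005 m and y of holder in the frame of slot between -0.007 and 0.007 m and angle between the z axis of holder and the z axis of rack, either way round below 0.14 rad and contact force between the fingers and holder above 2 N and contact force between holder and rack above 4 N and linear speed of holder below 0.02 m/s); the arm keeps its last pose, push and grip.
It fails at once if a vial is moved more than 20 mm or tipped (distance of any of vial_a, vial_b from where it was at the start of the episode above 0.02 m or angle between any of vial_a, vial_b's own z axis and vertical above 0.5 rad).
It fails at once if the bung or the beaker is moved more than 20 mm or tipped (distance of any of bung, beaker from where it was at the start of the episode above 0.02 m or angle between any of bung, beaker's own z axis and vertical above 0.5 rad).
It also fails if it takes over 58 s, if anything falls off the work surface, if the arm or the gripper's body presses on something with over 40 N, if the wrist force passes 120 N, or if a joint passes its speed limit or range.

## Working session

There is one attempt and no reset: what is moved stays moved. The work goes in short steps, Python scripts to look and compute and a tool call to move; the robot and the scene stay as the last step left them, time stands still between calls to the robot, and variables do not carry over. Pictures are saved under pics/ and viewed, at most 10 in all, crops included, and the job is handed in when it is done.

Besides the shell and the picture viewer there is one more tool, called after "Emit:" by a JSON object that holds its "api" and its "payload", one argument or row to a line. apply_moves: Moves the arm, as the interface text tells. Its arguments: {"type":"object","properties":{"moves":{"type":"array"},"grip_force":{"type":"number"}},"required":["moves"]}

```bash
mkdir -p pics
cat > h.py <<'E'
import numpy as np, cv2
from bench import env
def cam(n):
    c=env.read_camera(n); np.savez(f'{n}.npz',**c); return c
def pts(c):
    z=c['z_map'].astype(float); v,u=np.mgrid[:z.shape[0],:z.shape[1]]
    P=np.stack([(u-c['cx'])/c['fx']*z,(v-c['cy'])/c['fy']*z,z],-1)
    return (P-c['t'])@c['R']
def ray(c,u,v,h):
    d=c['R'].T@np.array([(u-c['cx'])/c['fx'],(v-c['cy'])/c['fy'],1]); o=-c['R'].T@c['t']
    return o+d*(h-o[2])/d[2]
def proj(c,X):
    p=c['R']@np.asarray(X,float)+c['t']; return np.array([c['fx']*p[0]/p[2]+c['cx'],c['fy']*p[1]/p[2]+c['cy']])
def save(n,img): cv2.imwrite('pics/'+n,cv2.cvtColor(np.ascontiguousarray(img),cv2.COLOR_RGB2BGR))
E
python3 - <<'E'
from h import *
print(env.read_state(), env.hold_point_z)
for n in ('top','scene'):
    c=cam(n); save(n+'0.png',cv2.resize(c['img'],(800,600))); print(n,c['R'].round(3),c['t'],c['fx'],-c['R'].T@c['t'])
E
```

```text
{'clock': 0.0, 'joint_pos': array([ 1.19511093e+00,  2.64736324e-01,  1.60534790e+00, -7.90767605e-07,
        1.27370643e+00, -3.69282907e-02]), 'dq': array([-0.00015967, -0.00064551, -0.0003824 , -0.00028463,  0.00090588,
       -0.00120168]), 'joint_torque': array([ 1.21569765e-04, -5.02112281e+01, -3.56878746e+01,  7.29167671e-02,
        2.93604098e-02, -2.02471679e-04]), 'position': array([224.07456662, 635.97720747, 237.41344604]), 'ee_rot': array([-3.13939613e+00, -8.03947414e-05,  2.80283569e+00]), 'contact_force': array([-0.17982385, -1.21267143, -0.49989141]), 'torque': array([ 0.03509498,  0.02356684, -0.01963226]), 'gripper_force': 0.0, 'opening': 1.0011762605058632} 18.700000000000003
top [[ 0.022 -0.999  0.024]
 [-0.987 -0.026 -0.159]
 [ 0.16  -0.02  -0.987]] [ -53.63950412  511.55846869 1536.56940214] 503.14610851580335 [ 260.34033137   -9.27916431 1599.29722061]
scene [[ 0.75  -0.662 -0.006]
 [-0.517 -0.579 -0.63 ]
 [ 0.414  0.476 -0.776]] [-363.73744765  280.66230284 1178.13193458] 436.6430476759563 [ -69.61724431 -638.89365892 1089.05438167]
```

View pics/top0.png

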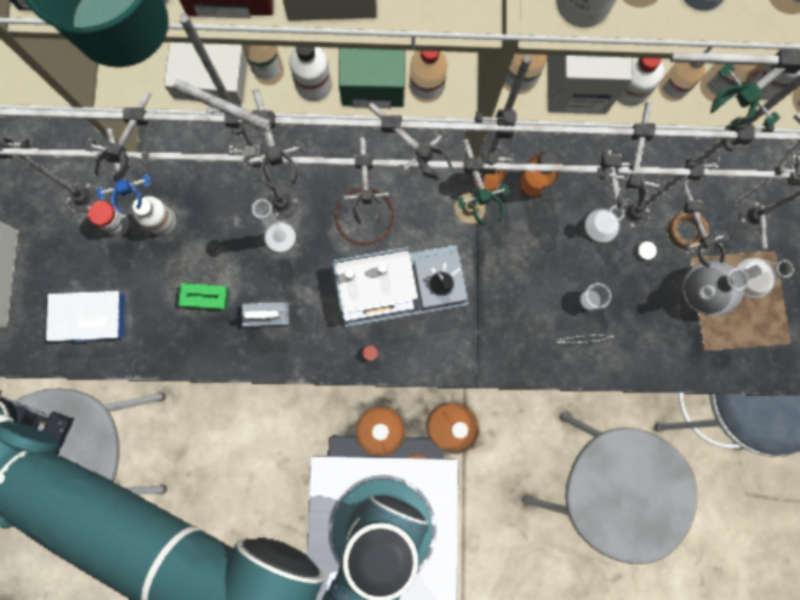

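View pics/scene0.png

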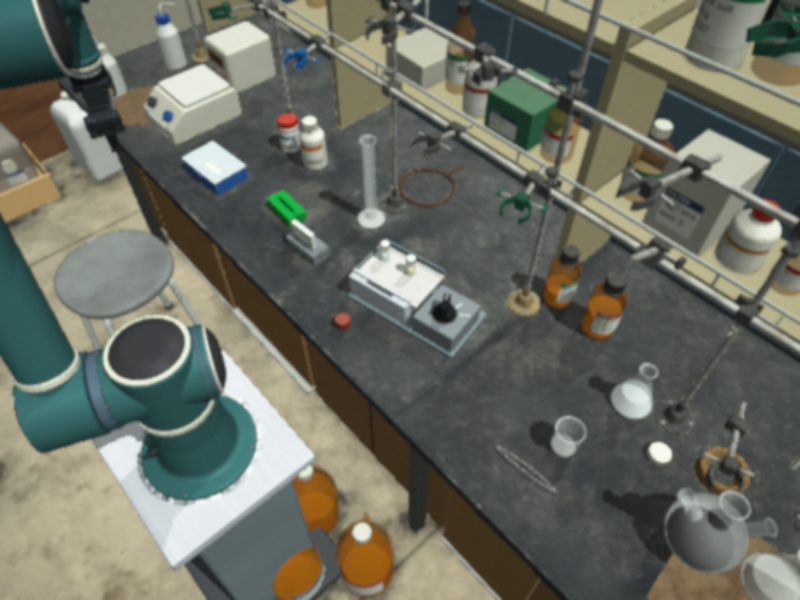

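The top view shows the holder in the grey stand at (264,314), the rack at about (400,285) with its knob at (440,283), and the bung at (370,353). The green block at (203,297) is the decoy, and the beaker is at (595,297). Next I'll work out rough positions.

Run:
```python
from h import *
c=dict(np.load('top.npz')); P=pts(c)
k=.7
for n,u,v in [('holder',262,315),('stand l',247,320),('stand r',283,318),('knob',440,283),('deck',385,300),('vial',348,277),('vial',382,271),('bung',370,353),('selbox',458,295),('rackBL',335,257),('FL',345,322),('FR',466,303),('BR',457,249),('clamp',478,205),('table',300,350),('beaker',595,297),('clampring',365,215),('rail',370,160)]:
    print(n,P[int(v*k),int(u*k)].round(0))
c=env.read_camera('wrist'); s=env.read_state()
print(c['R'].round(3), (-c['R'].T@c['t']).round(1), s['position'],c['fx'])
from scipy.spatial.transform import Rotation as R
Rt=R.from_euler('xyz',s['ee_rot']).as_matrix()
print('cam in tool',Rt.T@(-c['R'].T@c['t']-s['position']),(c['R']@Rt).round(3))
```

```text
holder [448. 269.  79.]
stand l [441. 312.  26.]
stand r [449. 230.  31.]
knob [ 524. -109.   90.]
deck [488.   9.  61.]
vial [531.  88. 107.]
vial [546.  16. 106.]
bung [376.  38.  27.]
selbox [ 506. -149.   56.]
rackBL [596. 126.  -1.]
FL [446.  98.   6.]
FR [ 494. -172.   13.]
BR [ 619. -149.    6.]
clamp [ 723. -197.    9.]
table [384. 194.  -1.]
beaker [ 520. -466.   -4.]
clampring [695.  61.  -1.]
rail [700.  38. 353.]
[[ 0.332  0.943 -0.002]
 [ 0.905 -0.317  0.283]
 [ 0.267 -0.095 -0.959]] [155.9 661.  383.3] [224.15101411 636.12290499 237.67249954] 305.2956447231772
cam in tool [  72.61729848    0.5534784  -145.65869315] [[ 0.001  1.    -0.   ]
 [-0.959  0.001 -0.283]
 [-0.283  0.     0.959]]
```

Emit:
{"api": "apply_moves", "payload": {
  "moves": [
    {"dp":[0.022,-0.037,0],"angular":[0,0,-0.12],"fingers":1},
    {"dp":[0.044,-0.074,0],"angular":[0,0,-0.24],"fingers":1},
    {"dp":[0.066,-0.111,0],"angular":[0,0,-0.36],"fingers":1},
    {"dp":[0.088,-0.148,0],"angular":[0,0,-0.48],"fingers":1},
    {"dp":[0.11,-0.185,0],"angular":[0,0,-0.6],"fingers":1},
    {"dp":[0.132,-0.222,0],"angular":[0,0,-0.72],"fingers":1},
    {"dp":[0.154,-0.259,0],"angular":[0,0,-0.84],"fingers":1},
    {"dp":[0.176,-0.296,0],"angular":[0,0,-0.96],"fingers":1},
    {"dp":[0.198,-0.333,0],"angular":[0,0,-1.08],"fingers":1},
    {"dp":[0.216,-0.366,0],"angular":[0,0,-1.2],"fingers":1}
  ]
}}

```text
clock: 1.15
position: [441.0, 268.7, 238.6]
ee_rot: [3.141, 0.0, 1.597]
contact_force: [0.4, -0.2, -0.7]
opening: 1.004
gripper_force: 0.0
```

Run:
```python
from h import *
s=env.read_state(); print(s['position'],s['ee_rot'],s['joint_pos'])
c=cam('wrist'); np.savez('w1.npz',**c); save('w1.png',c['img']); print(c['t'])
```

```text
[440.97821356 268.66832292 238.56220999] [3.14149459e+00 2.61191009e-04 1.59737714e+00] [ 4.99140624e-01 -3.80466167e-02  1.93846115e+00 -2.92970126e-04
  1.24120970e+00  4.72654623e-01]
[-449.06713006  207.75944948  461.49118582]
```

View pics/w1.png

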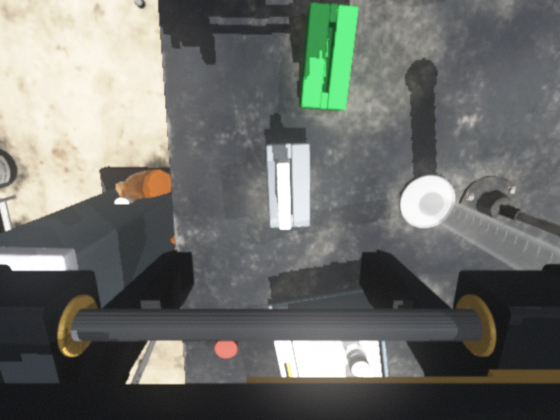

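The wrist view shows the grey stand at (289,186) with the white holder in it at (284,195), and the green decoy above. The rack's left end is at the bottom, partly hidden by the gripper. Next I'll move over the rack.

Emit:
{"api": "apply_moves", "payload": {
  "moves": [
    {"dp":[0.006,-0.042,0.006],"angular":[0,0,0],"fingers":1},
    {"dp":[0.012,-0.084,0.012],"angular":[0,0,0],"fingers":1},
    {"dp":[0.018,-0.126,0.018],"angular":[0,0,0],"fingers":1},
    {"dp":[0.024,-0.168,0.024],"angular":[0,0,0],"fingers":1},
    {"dp":[0.03,-0.21,0.03],"angular":[0,0,0],"fingers":1},
    {"dp":[0.036,-0.252,0.036],"angular":[0,0,0],"fingers":1},
    {"dp":[0.042,-0.294,0.042],"angular":[0,0,0],"fingers":1},
    {"dp":[0.048,-0.336,0.048],"angular":[0,0,0],"fingers":1},
    {"dp":[0.054,-0.378,0.054],"angular":[0,0,0],"fingers":1},
    {"dp":[0.06,-0.42,0.06],"angular":[0,0,0],"fingers":1}
  ]
}}

```text
clock: 2.2
position: [500.2, -150.9, 298.8]
ee_rot: [-3.142, -0.0, 1.603]
contact_force: [0.6, 1.4, 0.4]
opening: 1.002
gripper_force: 0.0
```

Run:
```python
from h import *
s=env.read_state(); print(s['position'],s['ee_rot'],s['joint_pos'])
c=cam('wrist'); np.savez('w2.npz',**c); save('w2.png',cv2.resize(c['img'],(800,600)))
```

```text
[ 500.15680769 -150.87555809  298.78828986] [-3.14155640e+00 -2.66480356e-04  1.60313542e+00] [-3.40810103e-01 -5.98643572e-02  1.84865604e+00  2.40613380e-04
  1.35293188e+00 -3.73201224e-01]
```

View pics/w2.png

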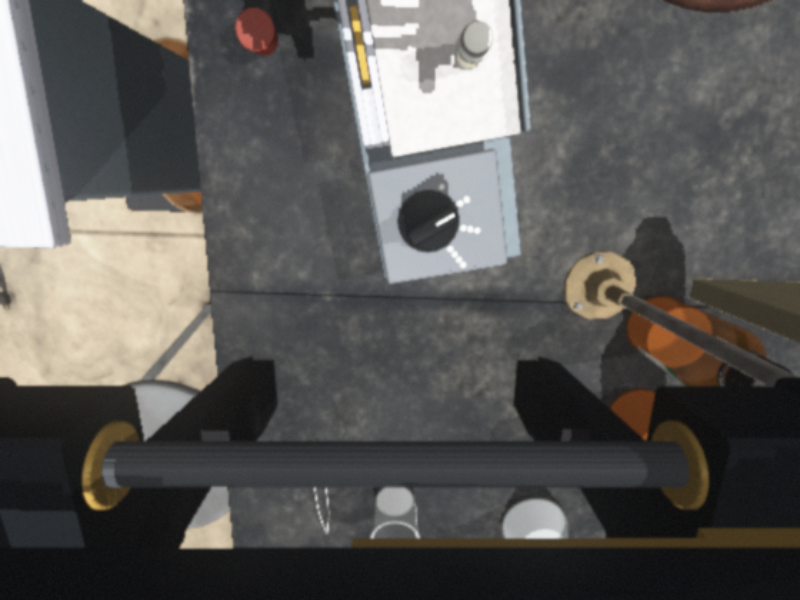

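The box is at about (440,215) with the knob at (428,221). The pointer aims up and to the right, at the two-dot row near (461,200). The three-dot row is at (470,229), and the brass strip lies in the slot at (358,45).

Run:
```python
from h import *
c=dict(np.load('w2.npz')); P=pts(c); g=c['img'].astype(int)
k=.7
sub=np.zeros(g.shape[:2],bool); sub[125:182,270:332]=1
blk=(g.max(-1)<60)&sub
n,l,st,ce=cv2.connectedComponentsWithStats(blk.astype(np.uint8)); i=1+st[1:,4].argmax(); m=l==i
print('black',st[i],ce[i], 'heights',np.percentile(P[m][:,2],[2,10,30,50,70,90,98]).round(1))
bar=m&(P[...,2]>92)
b=P[bar]; print('bar',bar.sum(), b.mean(0), b.min(0),b.max(0))
r=cv2.minAreaRect(b[:,:2].astype(np.float32)); print(r)
wh=(g.min(-1)>170)&sub
n,l,st,ce=cv2.connectedComponentsWithStats(wh.astype(np.uint8))
for j in range(1,n):
    print(st[j],ce[j],np.median(P[l==j],0).round(1))
i=1+st[1:,4].argmax(); v,u=np.nonzero(l==i)
X=np.array([ray(c,a,bb,104)[:2] for a,bb in zip(u,v)]); ct=X.mean(0); w,V=np.linalg.eigh(np.cov(X.T)); print('pointer',ct,np.arctan2(V[1,1],V[0,1]),w)
save('k.png',cv2.resize(c['img'][105:205,245:370],(800,640),interpolation=cv2.INTER_CUBIC)[:600])
# box edges by height mask
bx=(abs(P[...,2]-60)<3)&(g.max(-1)-g.min(-1)<40)&(P[...,1]<-40)
bx=cv2.morphologyEx(bx.astype(np.uint8),cv2.MORPH_OPEN,np.ones((3,3)))
n,l,st,ce=cv2.connectedComponentsWithStats(bx); i=1+st[1:,4].argmax(); q=P[l==i][:,:2].astype(np.float32); print('box',cv2.minAreaRect(q),np.median(P[l==i][:,2]))
```

```text
black [279 134  41  41 986] [297.22920892 151.19371197] heights [ 61.7  62.7  73.   74.1  90.3 103.6 104.6]
bar 287 [ 525.49018478 -112.7840563   107.23476273] [ 498.22739661 -129.76024677   92.25251714] [546.8512376  -77.62118382 444.61421511]
((524.1700439453125, -99.49919128417969), (40.053627014160156, 54.794036865234375), 13.692133903503418)
[270 125  27  29 329] [277.38601824 134.01519757] [498.5 -87.7  60. ]
[ 270  125   62   57 1155] [313.18181818 160.07445887] [ 555.3 -129.7   60. ]
[309 130   1   1   1] [309. 130.] [538.3 -84.   61.7]
[305 150  13   8  38] [311.21052632 153.44736842] [ 537.7 -108.1  104.5]
pointer [ 540.41558187 -115.56592963] 0.828525997440403 [214.51847427 614.99895786]
box ((538.4396362304688, -112.10820007324219), (109.84002685546875, 99.90314483642578), 11.869281768798828) 59.924146805883936
```

View pics/k.png

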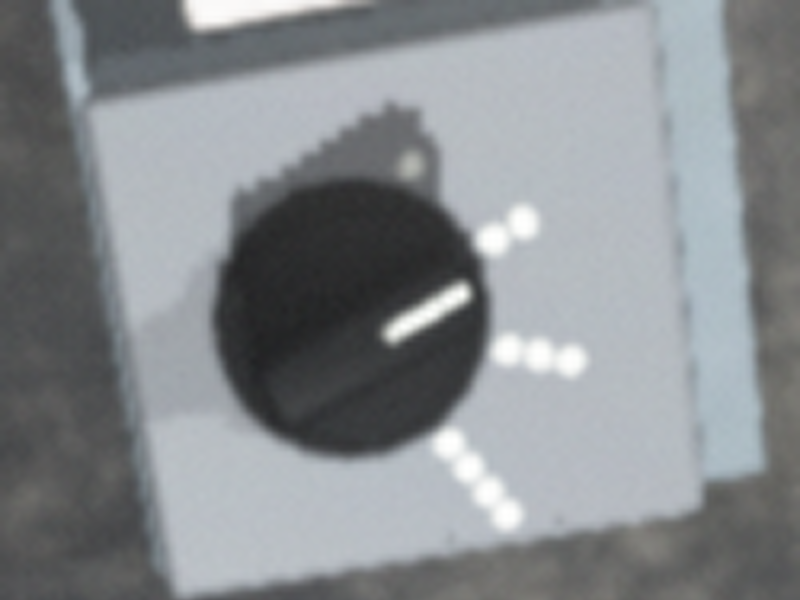

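The close view confirms the pointer on two dots (q=0.7). The disc is centred near (353,318) in the crop and the pointer runs from (388,337) to (468,288).

Run:
```python
from h import *
c=dict(np.load('w2.npz')); P=pts(c); g=c['img'].astype(int)
z=lambda u,v,h: ray(c,245+(u+.5)/6.4-.5,105+(v+.5)/6.4-.5,h)[:2].round(1)
print('disc ctr',z(353,318,72),'rim',z(216,318,72),z(490,318,72),z(353,182,72),z(353,456,72))
a,b=z(388,337,104),z(468,288,104); print('pointer',a,b,np.arctan2(*(b-a)[::-1]))
for n,p,q in (('2',(492,241),(523,221)),('3',(509,350),(572,360)),('4',(449,443),(507,515))):
    p,q=z(*p,60),z(*q,60); print(n,p,q,np.arctan2(*(q-p)[::-1]))
m=(g.max(-1)<70)&(abs(P[...,2]-103.5)<4)&(abs(P[...,0]-524)<45)&(abs(P[...,1]+112)<45)
w=m|((abs(P[...,2]-104)<3)&(abs(P[...,0]-524)<45)&(abs(P[...,1]+112)<45))
q=P[w]; print(len(q),q[:,:2].mean(0),np.median(q[:,2]),cv2.minAreaRect(q[:,:2].astype(np.float32)))
print('box corners',z(90,102,60),z(175,590,60),z(648,5,60),z(702,508,60))
# brass in both views
for n in ('w1','w2','top','scene'):
    d=dict(np.load(n+'.npz')) ; hsv=cv2.cvtColor(d['img'],cv2.COLOR_RGB2HSV); Q=pts(d)
    k=(hsv[...,0]>15)&(hsv[...,0]<30)&(hsv[...,1]>110)&(hsv[...,2]>90)&(Q[...,2]>35)&(Q[...,2]<80)&(Q[...,0]<520)&(Q[...,0]>400)
    v,u=np.nonzero(k); X=np.array([ray(d,a,b,54)[:2] for a,b in zip(u,v)])
    if len(X)>4: print(n,len(X),np.median(Q[k][:,2]),cv2.minAreaRect(X.astype(np.float32)),cv2.boxPoints(cv2.minAreaRect(X.astype(np.float32))).round(0).tolist(), v.max(),v.min())
```

```text
disc ctr [ 527.9 -112.4] rim [ 502.1 -113.2] [ 553.7 -111.5] [526.5 -87.6] [ 529.3 -138.4]
pointer [ 531.6 -112.4] [ 544.8 -103.7] 0.5827394942499747
2 [554.7 -98. ] [560.4 -94.1] 0.6000502134017598
3 [ 559.6 -118.6] [ 572.1 -120.1] -0.11942892601833845
4 [ 549.2 -137.2] [ 561.7 -151.2] -0.8419416003422657
473 [ 528.37742968 -113.716885  ] 103.63719937434436 ((528.4741821289062, -114.16395568847656), (41.39813232421875, 14.150360107421875), 32.09995651245117)
box corners [477.1 -75. ] [ 495.9 -168.8] [580.5 -54.3] [ 600.5 -148.5]
w2 266 53.84309155963213 ((467.2547912597656, 20.919139862060547), (5.847273826599121, 54.70551300048828), 11.884652137756348) [[459.0, 47.0], [470.0, -6.0], [476.0, -5.0], [464.0, 48.0]] 58 5
```

Emit:
{"api": "apply_moves", "payload": {
  "moves": [
    {"dp":[0.003,0.004,-0.01],"angular":[0,0,-0.12],"fingers":1},
    {"dp":[0.006,0.008,-0.02],"angular":[0,0,-0.24],"fingers":1},
    {"dp":[0.009,0.012,-0.03],"angular":[0,0,-0.36],"fingers":1},
    {"dp":[0.012,0.016,-0.04],"angular":[0,0,-0.48],"fingers":1},
    {"dp":[0.016,0.02,-0.05],"angular":[0,0,-0.6],"fingers":1},
    {"dp":[0.02,0.024,-0.06],"angular":[0,0,-0.72],"fingers":1},
    {"dp":[0.024,0.028,-0.07],"angular":[0,0,-0.84],"fingers":1},
    {"dp":[0.028,0.032,-0.08],"angular":[0,0,-0.96],"fingers":1},
    {"dp":[0.028,0.037,-0.09],"angular":[0,0,-1.04],"fingers":1},
    {"dp":[0.028,0.037,-0.09],"angular":[0,0,-1.04],"fingers":1}
  ]
}}

```text
clock: 3.25
position: [527.1, -111.2, 206.7]
ee_rot: [-3.139, 0.003, 0.564]
contact_force: [-1.4, -0.1, -0.0]
opening: 0.997
gripper_force: 0.0
```

Run:
```python
from h import *
s=env.read_state(); print(s['position'],s['ee_rot'],s['joint_pos'])
c=cam('wrist'); np.savez('w3.npz',**c); P=pts(c)
w=(abs(P[...,2]-104)<3)&(abs(P[...,0]-528)<40)&(abs(P[...,1]+114)<40)
q=P[w]; print(len(q),q[:,:2].mean(0),np.median(q[:,2]),cv2.minAreaRect(q[:,:2].astype(np.float32)))
g=c['img'].astype(int); m=w&(g.min(-1)>150); v,u=np.nonzero(m)
print('ptr px',u.mean(),v.mean()); 
# triangulate pointer centre with w2
d=dict(np.load('w2.npz'))
def od(c,u,v): return -c['R'].T@c['t'], c['R'].T@np.array([(u-c['cx'])/c['fx'],(v-c['cy'])/c['fy'],1])
o1,d1=od(c,u.mean(),v.mean()); o2,d2=od(d,311.2,153.4)
s_=np.linalg.lstsq(np.stack([d1,-d2],1),o2-o1,rcond=None)[0]; print('tri',o1+d1*s_[0],o2+d2*s_[1])
```

```text
[ 527.07947162 -111.21740545  206.69372036] [-3.13862300e+00  2.50020353e-03  5.63810377e-01] [-2.54326221e-01  3.18059868e-02  1.92902539e+00  2.21486298e-04
  1.18463785e+00  7.52579625e-01]
719 [ 529.22451294 -113.60935264] 103.4894807332811 ((528.696044921875, -114.09654235839844), (40.63975524902344, 13.078242301940918), 32.27262496948242)
ptr px 280.47945205479454 201.12328767123287
tri [ 537.89972891 -108.05731041  104.10062716] [ 537.89084651 -108.00602198  104.09501603]
```

Emit:
{"api": "apply_moves", "payload": {
  "moves": [
    {"dp":[0,0,-0.03],"angular":[0,0,0],"fingers":0.6},
    {"dp":[0,0,-0.06],"angular":[0,0,0],"fingers":0.6},
    {"dp":[0,0,-0.09],"angular":[0,0,0],"fingers":0.6},
    {"dp":[0,0,-0.115],"angular":[0,0,0],"fingers":0.6},
    {"dp":[0,0,-0.13],"angular":[0,0,0],"fingers":0.5},
    {"dp":[0,0,-0.13],"angular":[0,0,0],"fingers":0.2},
    {"dp":[0,0,-0.13],"angular":[0,0,0],"fingers":0.1},
    {"dp":[0,0,-0.13],"angular":[0,0,0],"fingers":0.1},
    {"dp":[0,0,-0.13],"angular":[0,0,0],"fingers":0.1},
    {"dp":[0,0,-0.13],"angular":[0,0,0],"fingers":0.1}
  ],
  "grip_force": 20
}}

```text
clock: 4.3
position: [529.8, -113.0, 80.3]
ee_rot: [3.139, -0.002, 0.563]
contact_force: [1.1, -1.9, 2.3]
opening: 0.155
gripper_force: 20.0
```

Emit:
{"api": "apply_moves", "payload": {
  "moves": [
    {"dp":[0,0,0],"angular":[0,0,-0.1],"fingers":0.1},
    {"dp":[0,0,0],"angular":[0,0,-0.2],"fingers":0.1},
    {"dp":[0,0,0],"angular":[0,0,-0.3],"fingers":0.1},
    {"dp":[0,0,0],"angular":[0,0,-0.4],"fingers":0.1},
    {"dp":[0,0,0],"angular":[0,0,-0.5],"fingers":0.1},
    {"dp":[0,0,0],"angular":[0,0,-0.6],"fingers":0.1},
    {"dp":[0,0,0],"angular":[0,0,-0.7],"fingers":0.1},
    {"dp":[0,0,0],"angular":[0,0,-0.72],"fingers":0.1},
    {"dp":[0,0,0],"angular":[0,0,-0.72],"fingers":0.1},
    {"dp":[0,0,0],"angular":[0,0,-0.71],"fingers":0.1}
  ]
}}

```text
clock: 5.3
position: [530.1, -114.6, 80.3]
ee_rot: [3.138, -0.005, -0.146]
contact_force: [2.1, -6.9, 0.5]
opening: 0.159
gripper_force: 20.0
```

Emit:
{"api": "apply_moves", "payload": {
  "moves": [
    {"dp":[0,0,0],"angular":[0,0,0],"fingers":0.6},
    {"dp":[0,0,0],"angular":[0,0,0],"fingers":0.6},
    {"dp":[0,0,0],"angular":[0,0,0],"fingers":0.6},
    {"dp":[0,0,0.02],"angular":[0,0,0],"fingers":0.6},
    {"dp":[0,0,0.05],"angular":[0,0,0],"fingers":0.6},
    {"dp":[0,0,0.08],"angular":[0,0,0.1],"fingers":1},
    {"dp":[0,0,0.11],"angular":[0,0,0.2],"fingers":1},
    {"dp":[0,0,0.14],"angular":[0,0,0.3],"fingers":1},
    {"dp":[0,0.02,0.16],"angular":[0,0,0.4],"fingers":1},
    {"dp":[0,0.02,0.16],"angular":[0,0,0.5],"fingers":1}
  ]
}}

```text
clock: 6.3
position: [530.4, -91.2, 242.9]
ee_rot: [3.139, -0.006, 0.358]
contact_force: [-0.1, -0.9, -0.0]
opening: 1.003
gripper_force: 0.0
```

Emit:
{"api": "apply_moves", "payload": {
  "moves": [
    {"dp":[-0.002,0,0.01],"angular":[0,0,0.14],"fingers":1},
    {"dp":[-0.004,0,0.02],"angular":[0,0,0.28],"fingers":1},
    {"dp":[-0.006,0,0.03],"angular":[0,0,0.42],"fingers":1},
    {"dp":[-0.008,0,0.04],"angular":[0,0,0.56],"fingers":1},
    {"dp":[-0.01,0,0.05],"angular":[0,0,0.7],"fingers":1},
    {"dp":[-0.015,0,0.06],"angular":[0,0,0.84],"fingers":1},
    {"dp":[-0.02,0,0.06],"angular":[0,0,0.98],"fingers":1},
    {"dp":[-0.025,0,0.06],"angular":[0,0,1.12],"fingers":1},
    {"dp":[-0.03,0,0.06],"angular":[0,0,1.24],"fingers":1},
    {"dp":[-0.03,0,0.06],"angular":[0,0,1.24],"fingers":1}
  ]
}}

```text
clock: 7.3
position: [497.7, -92.0, 298.6]
ee_rot: [-3.141, -0.0, 1.593]
contact_force: [-0.5, 0.2, 0.3]
opening: 1.001
gripper_force: 0.0
```

Run:
```python
from h import *
s=env.read_state(); print(s['position'],s['ee_rot'],s['joint_pos'],s['clock'])
c=cam('wrist'); np.savez('w4.npz',**c); P=pts(c)
w=(abs(P[...,2]-104)<3)&(abs(P[...,0]-528)<40)&(abs(P[...,1]+114)<40)
q=P[w]; print(len(q),q[:,:2].mean(0),cv2.minAreaRect(q[:,:2].astype(np.float32)))
save('w4.png',cv2.resize(c['img'],(800,600)))
```

```text
[497.68909552 -92.04011741 298.55632343] [-3.14107062e+00 -3.09767698e-04  1.59321680e+00] [-2.32199052e-01 -9.19500840e-02  1.87890733e+00  1.72281181e-04
  1.35521863e+00 -2.54656505e-01] 7.3
399 [ 528.38026756 -113.38271587] ((528.5924682617188, -113.69451141357422), (14.071372032165527, 41.32112121582031), 82.15188598632812)
```

View pics/w4.png

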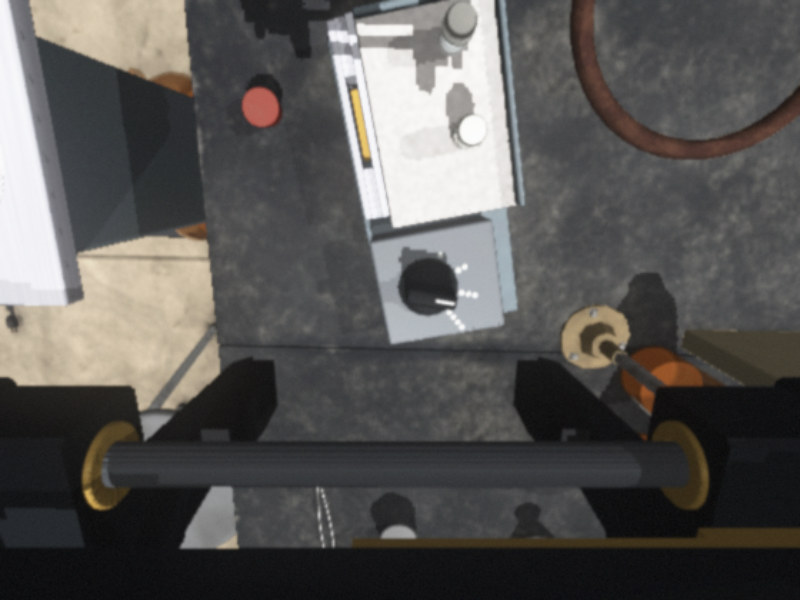

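The pointer in w4 is at (447,303), aimed at the three-dot row at (470,294), so the selector is set. The slot with the whole brass strip is at (360,125). I'll measure the slot next.

Run:
```python
from h import *
c=dict(np.load('w4.npz')); P=pts(c); g=c['img']
hsv=cv2.cvtColor(g,cv2.COLOR_RGB2HSV)
k=(hsv[...,0]>12)&(hsv[...,0]<32)&(hsv[...,1]>100)&(P[...,2]>40)&(P[...,2]<68)&(P[...,0]<520)&(P[...,0]>400)
v,u=np.nonzero(k); X=np.array([ray(c,a,b,54)[:2] for a,b in zip(u,v)]); r=cv2.minAreaRect(X.astype(np.float32)); print('brass',len(X),np.median(P[k][:,2]),r)
X2=P[k]; print(cv2.minAreaRect(X2[:,:2].astype(np.float32)))
# fit rack yaw by lines: front lip edge / deck
for yaw in (0.20,):
    R=np.array([[np.cos(yaw),np.sin(yaw)],[-np.sin(yaw),np.cos(yaw)]])
    Q=P[...,:2]@R.T; b=np.array(r[0])@R.T; print('b in rack axes',b)
    d=Q-b
    for y0 in (-55,-45,-30,-15,0,15,30,45):
        s=(abs(d[...,1]-y0)<6)&(abs(d[...,0])<25)
        o=[]
        for x0 in range(-18,20,2):
            t=s&(abs(d[...,0]-x0)<1.01); o.append(int(np.median(P[t][:,2])) if t.sum()>1 else -1)
        print(y0,o)
    for x0 in (-4,-2,0,2,):
        print('x',x0,[ (y0,int(np.median(P[(abs(d[...,0]-x0)<1)&(abs(d[...,1]-y0)<1.5)][:,2]))) for y0 in range(-46,48,3) if ((abs(d[...,0]-x0)<1)&(abs(d[...,1]-y0)<1.5)).sum()>1])
# deck rect yaw
m=(abs(P[...,2]-62)<1.5)&(g.min(-1)>150)&(P[...,1]>-80)&(P[...,0]>460)
m=cv2.morphologyEx(m.astype(np.uint8),cv2.MORPH_OPEN,np.ones((3,3)))
print('deck',cv2.minAreaRect(P[m>0][:,:2].astype(np.float32)))
save('slot.png',cv2.resize(g[0:160,220:300],(400*1,800))[:600] if 0 else cv2.resize(g[0:165,215:345],(0,0),fx=3.6*1,fy=3.6,interpolation=cv2.INTER_CUBIC))
```

```text
brass 227 54.01490589707031 ((467.0103454589844, 21.614107131958008), (5.499728202819824, 54.299678802490234), 11.795686721801758)
((466.9279479980469, 21.64208221435547), (5.656518459320068, 54.43122482299805), 11.758316993713379)
b in rack axes [461.99529129 -71.5973688 ]
-55 [0, 9, 10, -1, 69, 69, 70, 69, 69, 69, 69, 70, 75, 76, 75, 60, 61, 62, 62]
-45 [0, 9, 11, -1, 69, 69, 70, 69, 69, 69, 69, 69, 75, 75, 75, 61, 62, 61, 61]
-30 [0, 9, -1, -1, 69, 70, 69, 47, 10, 31, 53, 52, 75, 76, 75, 61, 61, 61, 61]
-15 [0, 9, -1, -1, 69, 69, 69, 56, 54, 53, 53, 52, 75, 75, 75, 61, 62, 62, 62]
0 [0, 9, -1, -1, 69, 70, 70, 58, 53, 54, 54, 52, 75, 75, 75, 61, 61, 61, 61]
15 [0, 9, -1, -1, 69, 70, 69, 52, 54, 53, 53, 53, 75, 76, 74, 61, 62, 61, 62]
30 [0, 9, -1, -1, 70, 69, 69, 52, 52, 52, 53, 70, 76, 76, 74, 61, 61, 61, 61]
45 [1, 9, -1, -1, 69, 69, 69, 69, 69, 70, 69, 70, 75, 76, 75, 61, 61, 62, 61]
x -4 [(-46, 69), (-43, 69), (-40, 69), (-37, 69), (-34, 40), (-31, 49), (-28, 44), (-25, 51), (-22, 59), (-19, 52), (-16, 59), (-13, 52), (-10, 58), (-7, 51), (-4, 57), (-1, 62), (2, 56), (5, 56), (
[... 464 characters left out ...]
70), (-40, 69), (-37, 69), (-34, 8), (-31, 9), (-28, 52), (-25, 54), (-22, 54), (-19, 53), (-16, 54), (-13, 53), (-10, 53), (-7, 53), (-4, 54), (-1, 54), (2, 53), (5, 53), (8, 54), (11, 53), (14, 54), (17, 53), (20, 53), (23, 54), (26, 54), (35, 50), (38, 69), (41, 70), (44, 69), (47, 70)]
x 2 [(-46, 70), (-43, 69), (-40, 70), (-37, 69), (-31, 10), (-28, 51), (-25, 54), (-22, 53), (-19, 54), (-16, 53), (-13, 53), (-10, 54), (-7, 53), (-4, 54), (-1, 53), (2, 54), (5, 54), (8, 53), (11, 53), (14, 54), (17, 54), (20, 53), (23, 52), (26, 53), (35, 54), (38, 70), (41, 70), (44, 69), (47, 69)]
deck ((531.46630859375, 27.03392791748047), (106.95773315429688, 158.78004455566406), 11.949014663696289)
```

View pics/slot.png

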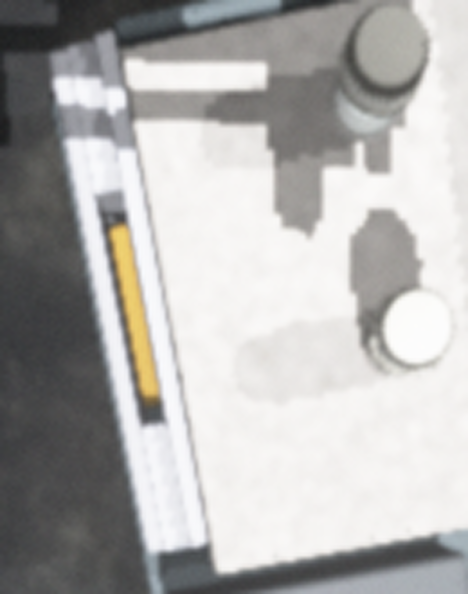

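```bash
cat >> h.py <<'E'
def fr(yaw): return np.array([[np.cos(yaw),np.sin(yaw)],[-np.sin(yaw),np.cos(yaw)]])
E
python3 - <<'E'
from h import *
c=dict(np.load('w4.npz')); P=pts(c); yaw=0.207; R=fr(yaw); b=np.array([467.,21.6]); d=(P[...,:2]-b)@R.T; z=P[...,2]
st=[]
rows=abs(d[...,1])<70
lip=rows&(z>67.5)&(z<72.5)&(abs(d[...,0])<14); wall=rows&(z>73.5)&(z<78.5)&(abs(d[...,0])<16)
def edge(mask,f):
    o=[];
    for v in range(mask.shape[0]):
        u=np.nonzero(mask[v])[0]
        if len(u)>1: o.append((f(d[v,u,0]),np.median(d[v,u,1])))
    o=np.array(o); p=np.polyfit(o[:,1],o[:,0],1); return np.median(o[:,0]).round(2),p.round(4)
print('lip front',edge(lip&(d[...,0]<0),np.min),'lip back',edge(lip&(d[...,0]<0)&(abs(d[...,1])<30),np.max))
print('wall front',edge(wall,np.min),'wall back',edge(wall,np.max))
mid=(abs(d[...,0])<3)
lo=d[...,1][lip&mid&(d[...,1]<0)].max(); hi=d[...,1][lip&mid&(d[...,1]>0)].min(); print('y ends',lo,hi)
s=0.6
for n in ('pixel mm',): print(n, np.median(z[lip]),np.median(z[wall]))
# holder & stand from w1
c=dict(np.load('w1.npz')); P=pts(c); z=P[...,2]
near=(abs(P[...,0]-450)<60)&(abs(P[...,1]-270)<70)
t=near&(z>76)&(z<86); print('holder top',t.sum(),np.median(z[t]),cv2.minAreaRect(P[t][:,:2].astype(np.float32)),P[t].mean(0))
t=near&(abs(z-30)<2); print('stand top',t.sum(),np.median(z[t]),cv2.minAreaRect(P[t][:,:2].astype(np.float32)))
t=near&(z>33); print('all holder',np.percentile(z[t],[1,10,50,90,99]),cv2.minAreaRect(P[t][:,:2].astype(np.float32)))
# slope of top face across x
E
```

```text
lip front (np.float64(-9.66), array([ 1.9000e-03, -9.6001e+00])) lip back (np.float64(-4.8), array([ 0.0058, -4.818 ]))
wall front (np.float64(5.25), array([8.0000e-04, 5.2843e+00])) wall back (np.float64(10.14), array([1.70000e-03, 1.01408e+01]))
y ends -35.71139092632283 34.2664824351304
pixel mm 69.78759408759458 75.87411929867588
holder top 777 79.62135238109374 ((449.2643737792969, 269.73565673828125), (12.084342956542969, 69.54376983642578), 3.796562433242798) [449.09654796 270.96028904  79.58680176]
stand top 2474 29.824784304453615 ((455.92718505859375, 270.01806640625), (49.36674880981445, 99.62611389160156), 3.5111501216888428)
all holder [ 79.77658188 283.14367125 322.91694161 341.28886383 343.18265464] ((450.1927490234375, 269.84332275390625), (120.81609344482422, 69.99525451660156), 1.028881311416626)
```

Emit:
{"api": "apply_moves", "payload": {
  "moves": [
    {"dp":[-0.005,0.037,0],"angular":[0,0,0.01],"fingers":1},
    {"dp":[-0.01,0.074,0],"angular":[0,0,0.02],"fingers":1},
    {"dp":[-0.015,0.111,-0.01],"angular":[0,0,0.03],"fingers":1},
    {"dp":[-0.02,0.148,-0.02],"angular":[0,0,0.04],"fingers":1},
    {"dp":[-0.025,0.185,-0.03],"angular":[0,0,0.04],"fingers":1},
    {"dp":[-0.03,0.222,-0.04],"angular":[0,0,0.04],"fingers":1},
    {"dp":[-0.035,0.259,-0.055],"angular":[0,0,0.04],"fingers":1},
    {"dp":[-0.04,0.296,-0.07],"angular":[0,0,0.04],"fingers":0.5},
    {"dp":[-0.047,0.33,-0.085],"angular":[0,0,0.04],"fingers":0.5},
    {"dp":[-0.047,0.362,-0.09],"angular":[0,0,0.04],"fingers":0.5}
  ]
}}

```text
clock: 8.35
position: [449.4, 270.9, 206.6]
ee_rot: [-3.138, 0.001, 1.631]
contact_force: [0.0, -0.4, 0.1]
opening: 0.756
gripper_force: 0.0
```

Run:
```python
from h import *
s=env.read_state(); print(s['position'],s['ee_rot'],s['opening'])
def top(c):
    P=pts(c); z=P[...,2]; g=c['img']
    near=(abs(P[...,0]-450)<30)&(abs(P[...,1]-270)<60)
    t=near&(z>76)&(z<86); r=cv2.minAreaRect(P[t][:,:2].astype(np.float32)); print('top',t.sum(),np.median(z[t]),r)
    A=np.c_[P[t][:,:2]-np.array(r[0]),np.ones(t.sum())]; print('slope',np.linalg.lstsq(A,z[t],rcond=None)[0].round(3))
    v,u=np.nonzero(t); px=cv2.minAreaRect(np.c_[u,v].astype(np.float32)); 
    st=near&(abs(z-30)<2); print('stand',cv2.minAreaRect(P[st][:,:2].astype(np.float32)))
    return px[0]
c2=cam('wrist'); c1=dict(np.load('w1.npz')); p1,p2=top(c1),top(c2)
def od(c,u,v): return -c['R'].T@c['t'], c['R'].T@np.array([(u-c['cx'])/c['fx'],(v-c['cy'])/c['fy'],1])
o1,d1=od(c1,*p1); o2,d2=od(c2,*p2)
k=np.linalg.lstsq(np.stack([d1,-d2],1),o2-o1,rcond=None)[0]; print('tri',o1+d1*k[0],o2+d2*k[1],p1,p2)
```

```text
[449.3995907  270.91038691 206.59197007] [-3.13839114e+00  1.16297564e-03  1.63061232e+00] 0.7556581296315088
top 777 79.62135238109374 ((449.2643737792969, 269.73565673828125), (12.084342956542969, 69.54376983642578), 3.796562433242798)
slope [4.7000e-02 3.0000e-03 7.9591e+01]
stand ((456.1266174316406, 270.0660400390625), (49.374549865722656, 99.55915832519531), 3.7914915084838867)
top 969 79.53120161987502 ((449.121826171875, 270.14599609375), (11.987044334411621, 69.06233978271484), 3.7669713497161865)
slope [2.300e-02 1.000e-03 7.951e+01]
stand ((456.0966491699219, 270.4910888671875), (49.66413116455078, 98.86829376220703), 3.3709702491760254)
tri [449.57701325 268.37227243  68.77668631] [449.08888636 268.68113231  68.68891247] (283.7075500488281, 195.8958740234375) (275.5, 205.0)
```

Emit:
{"api": "apply_moves", "payload": {
  "moves": [
    {"dp":[0,0,-0.04],"angular":[0,0,0],"fingers":0.5},
    {"dp":[0,0,-0.08],"angular":[0,0,0],"fingers":0.5},
    {"dp":[0,0,-0.11],"angular":[0,0,0],"fingers":0.5},
    {"dp":[0,0,-0.135],"angular":[0,0,0],"fingers":0.5},
    {"dp":[0,0,-0.15],"angular":[0,0,0],"fingers":0.5},
    {"dp":[0,0,-0.16],"angular":[0,0,0],"fingers":0.4},
    {"dp":[0,0,-0.16],"angular":[0,0,0],"fingers":0.2},
    {"dp":[0,0,-0.16],"angular":[0,0,0],"fingers":0.05},
    {"dp":[0,0,-0.16],"angular":[0,0,0],"fingers":0.05},
    {"dp":[0,0,-0.16],"angular":[0,0,0],"fingers":0.05}
  ],
  "grip_force": 40
}}

```text
clock: 9.4
position: [452.5, 270.2, 50.2]
ee_rot: [3.139, -0.001, 1.633]
contact_force: [-0.1, -0.2, 1.8]
opening: 0.133
gripper_force: 39.9
```

Emit:
{"api": "apply_moves", "payload": {
  "moves": [
    {"dp":[0,0,0],"angular":[0,0,0],"fingers":0.05},
    {"dp":[0,0,0],"angular":[0,0,0],"fingers":0.05},
    {"dp":[0,0,0.005],"angular":[0,0,0],"fingers":0.05},
    {"dp":[0,0,0.015],"angular":[0,0,0],"fingers":0.05},
    {"dp":[0,0,0.03],"angular":[0,0,0],"fingers":0.05},
    {"dp":[0,0,0.05],"angular":[0,0,0],"fingers":0.05},
    {"dp":[0,0,0.08],"angular":[0,0,0],"fingers":0.05},
    {"dp":[0,0,0.11],"angular":[0,0,0],"fingers":0.05},
    {"dp":[0,0,0.14],"angular":[0,0,0],"fingers":0.05},
    {"dp":[0,0,0.14],"angular":[0,0,0],"fingers":0.05}
  ]
}}

```text
clock: 10.4
position: [453.9, 271.2, 194.8]
ee_rot: [3.133, -0.004, 1.633]
contact_force: [0.2, -0.3, -0.5]
opening: 0.131
gripper_force: 39.9
```

Run:
```python
from h import *
s=env.read_state(); print(s['position'],s['ee_rot'],s['opening'])
c=cam('wrist'); np.savez('w5.npz',**c); save('w5.png',c['img'])
```

```text
[453.94321195 271.21957817 194.78542213] [ 3.13332796 -0.00414756  1.63272332] 0.13063025530260164
```

View pics/w5.png

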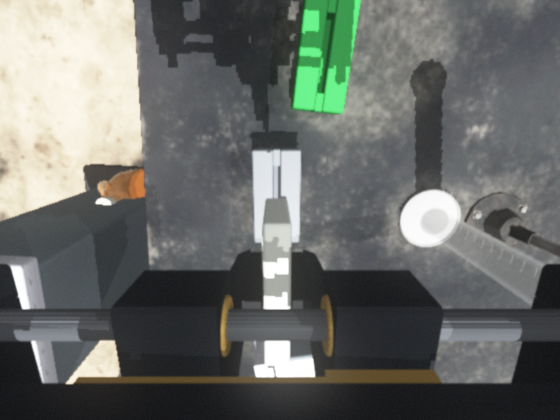

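The holder is held square in the fingers: its left end is at (277,215), above the now empty stand. I'll measure its pose in the hand.

```bash
cat >> h.py <<'E'
from scipy.spatial.transform import Rotation as Ro
def hand(c):
    # tool frame from camera extrinsics (camera fixed in tool)
    M=np.array([[0,1,0],[-.959,0,-.283],[-.283,0,.959]])
    P=pts(c); o=-c['R'].T@c['t']; Rt=c['R'].T@M; p0=o-Rt@np.array([72.6,.55,-145.66])
    T=(P-p0)@Rt; return P,T,Rt,p0
E
python3 - <<'E'
from h import *
c=dict(np.load('w5.npz')); P,T,Rt,p0=hand(c); print('tcp from cam',p0,Ro.from_matrix(Rt).as_euler('xyz'))
m=(T[...,0]>22)&(T[...,0]<45)&(abs(T[...,1])<22)&(T[...,2]>-40)&(T[...,2]<45)
q=T[m]; print(m.sum())
for a in range(-36,44,6):
    s=q[abs(q[:,2]-a)<3]
    if len(s)>2: print(a,len(s),'x',s[:,0].min().round(1),s[:,0].max().round(1),'y',s[:,1].min().round(1),s[:,1].max().round(1))
E
```

```text
tcp from cam [454.0223162  272.00083938 194.93872161] [ 3.13228285 -0.00454888  1.63364356]
1471
-30 849 x 22.1 34.3 y -5.3 6.7
-24 127 x 23.9 34.4 y -5.7 6.6
-18 110 x 22.3 34.3 y -5.8 6.5
-12 91 x 32.8 34.4 y -5.1 6.4
-6 81 x 32.5 34.4 y -5.4 6.5
0 75 x 32.8 34.4 y -5.1 6.4
6 63 x 33.3 34.1 y -5.2 6.1
12 58 x 32.3 34.2 y -5.6 6.2
18 7 x 33.5 33.7 y -3.4 4.7
36 8 x 29.6 29.9 y 1.5 5.8
```

Emit:
{"api": "apply_moves", "payload": {
  "moves": [
    {"dp":[0.0015,-0.031,0],"angular":[0,0,0.02],"fingers":0.05},
    {"dp":[0.003,-0.062,0],"angular":[0,0,0.04],"fingers":0.05},
    {"dp":[0.0045,-0.093,0],"angular":[0,0,0.06],"fingers":0.05},
    {"dp":[0.006,-0.124,0],"angular":[0,0,0.08],"fingers":0.05},
    {"dp":[0.0075,-0.155,0],"angular":[0,0,0.1],"fingers":0.05},
    {"dp":[0.009,-0.186,0],"angular":[0,0,0.12],"fingers":0.05},
    {"dp":[0.0105,-0.217,-0.01],"angular":[0,0,0.144],"fingers":0.05},
    {"dp":[0.0119,-0.239,-0.015],"angular":[0,0,0.144],"fingers":0.05},
    {"dp":[0.0119,-0.2488,-0.02],"angular":[0,0,0.144],"fingers":0.05},
    {"dp":[0.0119,-0.2488,-0.02],"angular":[0,0,0.144],"fingers":0.05}
  ]
}}

```text
clock: 11.45
position: [461.6, 20.1, 166.8]
ee_rot: [-3.138, -0.001, 1.775]
contact_force: [0.2, -0.4, -0.8]
opening: 0.131
gripper_force: 39.9
```

Emit:
{"api": "apply_moves", "payload": {
  "moves": [
    {"dp":[0,0,0],"angular":[0,0,0],"fingers":0.05},
    {"dp":[0,0,0],"angular":[0,0,0],"fingers":0.05},
    {"dp":[0,0,0],"angular":[0,0,0],"fingers":0.05},
    {"dp":[0,0,0],"angular":[0,0,0],"fingers":0.05},
    {"dp":[0,0,0],"angular":[0,0,0],"fingers":0.05},
    {"dp":[0,0,0],"angular":[0,0,0],"fingers":0.05},
    {"dp":[0,0,0],"angular":[0,0,0],"fingers":0.05},
    {"dp":[0,0,0],"angular":[0,0,0],"fingers":0.05},
    {"dp":[0,0,0],"angular":[0,0,0],"fingers":0.05},
    {"dp":[0,0,0],"angular":[0,0,0],"fingers":0.05}
  ]
}}

```text
clock: 12.45
position: [463.2, 20.8, 168.7]
ee_rot: [-3.142, -0.0, 1.777]
contact_force: [-0.5, -0.2, -0.7]
opening: 0.135
gripper_force: 39.9
```

Run:
```python
from h import *
s=env.read_state(); print(s['position'],s['ee_rot'],s['opening'])
c=cam('wrist'); np.savez('w6.npz',**c); save('w6.png',c['img'])
P,T,Rt,p0=hand(c); print(p0,Ro.from_matrix(Rt).as_euler('xyz'))
# rail seen: lip / wall points in tool frame
z=P[...,2]; near=(abs(T[...,1])<40)&(T[...,0]>0)&(T[...,0]<130)
for x0 in range(26,110,4):
    o=[]
    for y0 in range(-16,26,2):
        t=near&(abs(T[...,0]-x0)<2)&(abs(T[...,1]-y0)<1)&(z<90)
        o.append(int(np.median(z[t])) if t.sum()>0 else -1)
    print(x0,o)
```

```text
[463.22089476  20.77857755 168.68429278] [-3.14154275e+00 -4.33178354e-05  1.77663763e+00] 0.13468076336963172
[463.25404543  21.48088311 168.83849921] [ 3.14067400e+00 -2.63748376e-04  1.77756059e+00]
26 [0, 0, 9, 9, 10, 69, 69, 69, 32, 53, 53, 52, 73, 76, 75, 75, 61, 61, 61, 61, 61]
30 [0, 0, 9, 10, 10, 69, 69, 69, -1, -1, -1, -1, 73, 76, 76, 75, 61, 61, 61, 61, 61]
34 [0, 0, 10, 10, 9, 69, 69, 69, 70, 69, 70, 69, 71, 76, 75, 75, 61, 62, 61, 61, 61]
38 [0, 0, 10, 9, 9, 69, 69, 69, 69, 69, 70, 69, 70, 75, 75, 75, 61, 61, 61, 62, 61]
42 [0, 7, 9, 10, 9, 69, 69, 69, 69, 70, 69, 70, 70, 76, 76, 75, 61, 62, 62, 61, 61]
46 [0, 8, 9, 9, 10, 69, 69, 69, 69, 69, 69, 70, 70, 75, 76, 75, 61, 62, 61, 61, 62]
50 [0, 7, 9, 10, 9, 70, 70, 70, 70, 69, 70, 69, 70, 76, 75, 75, 61, 62, 61, 61, 61]
54 [0, 7, 9, 9, 9, 70, 69, 69, 70, 69, 69, 70, 69, 75, 75, 75, 61, 61, 61, 62, 61]
58 [0, 3, 9, 10, 38, 69, 70, 70, 70, 69, 69, 69, 69, 75, 76, 75, 61, 61, 61, 61, 61]
62 [0, 4, 9, 10, 36, 69, 70, 69, 69, 69, 69, 69, 70, 75, 76, 76, 61, 61, 62, 61, 62]
66 [0, 0, 9, 10, 10, 70, 69, 70, 69, 70, 69, 69, 70, 75, 76, 76, 61, 62, 62, 61, 62]
70 [0, 8, 9, 9, 8, 70, 70, 69, 69, 70, 69, 69, 70, 75, 75, 76, 61, 61, 62, 62, 61]
74 [0, 4, 9, 9, 9, 40, 39, 69, 39, 69, 39, 39, 69, 75, 42, 60, 68, 69, 69, 69, 69]
78 [0, 0, 9, 9, 9, 9, 9, 9, 9, 9, 9, 9, 9, 9, 8, 32, 68, 69, 69, 70, 69]
82 [0, 0, 0, 0, 0, 0, 0, 0, 0, 0, 0, 0, 0, 0, 0, 0, 0, 0, 0, 0, 0]
86 [0, 0, 0, 0, 0, 0, 0, 0, 0, 0, 0, 0, 0, 0, 0, 0, 0, 0, 0, 0, 0]
90 [0, 0, 0, 0, 0, 0, 0, 0, 0, 0, 0, 0, 0, 0, 0, 0, 0, 0, 0, 0, 0]
94 [0, 0, 0, 0, 0, 0, 0, 0, 0, 0, 0, 0, 0, 0, 0, 0, 0, 0, 0, 0, 0]
98 [0, 0, 0, 0, 0, 0, 0, 0, 0, 0, 0, 0, 0, 0, 0, 0, 0, 0, 0, 0, 0]
102 [0, 0, 0, 0, 0, 0, 0, 0, 0, 0, 0, 0, 0, 0, 0, 0, 0, 0, 0, 0, 0]
106 [0, 0, 0, 0, 0, 0, 0, 0, 0, 0, 0, 0, 0, 0, 0, 0, 0, 0, 0, 0, 0]
```

View pics/w6.png

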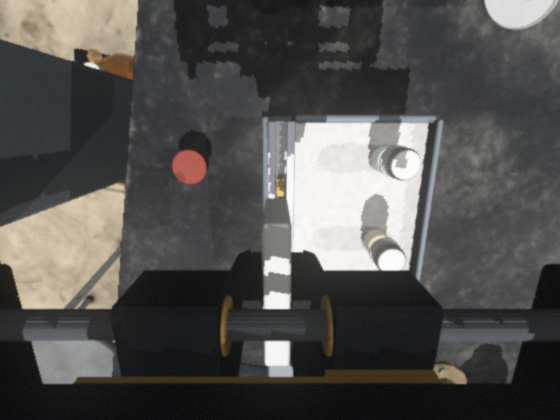

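The holder sits over the slot, with the brass just beyond its end at (281,185). In tool axes the slot centre is at y 4.0 and the tongue at 4.05, so it is aligned. Now I'll lower it.

Emit:
{"api": "apply_moves", "payload": {
  "moves": [
    {"dp":[0,0,-0.012],"angular":[0,0,0],"fingers":0.05},
    {"dp":[0,-0.0005,-0.025],"angular":[0,0,0],"fingers":0.05},
    {"dp":[0,-0.0005,-0.037],"angular":[0,0,0],"fingers":0.05},
    {"dp":[0,-0.0005,-0.045],"angular":[0,0,0],"fingers":0.05},
    {"dp":[0,-0.0005,-0.05],"angular":[0,0,0],"fingers":0.05},
    {"dp":[0,-0.0005,-0.055],"angular":[0,0,0],"fingers":0.05},
    {"dp":[0,-0.0005,-0.06],"angular":[0,0,0],"fingers":0.05},
    {"dp":[0,-0.0005,-0.065],"angular":[0,0,0],"fingers":0.05},
    {"dp":[0,-0.0005,-0.069],"angular":[0,0,0],"fingers":0.05},
    {"dp":[0,-0.0005,-0.069],"angular":[0,0,0],"fingers":0.05}
  ]
}}

```text
clock: 13.5
position: [462.8, 20.3, 99.2]
ee_rot: [-3.141, -0.0, 1.777]
contact_force: [0.1, -0.5, -0.7]
opening: 0.131
gripper_force: 39.9
```

Emit:
{"api": "apply_moves", "payload": {
  "moves": [
    {"dp":[0,0,-0.002],"angular":[0,0,0],"fingers":0.05},
    {"dp":[0,0,-0.004],"angular":[0,0,0],"fingers":0.05},
    {"dp":[0,0,-0.006],"angular":[0,0,0],"fingers":0.05},
    {"dp":[0,0,-0.008],"angular":[0,0,0],"fingers":0.05},
    {"dp":[0,0,-0.01],"angular":[0,0,0],"fingers":0.05},
    {"dp":[0,0,-0.011],"angular":[0,0,0],"fingers":0.05},
    {"dp":[0,0,-0.012],"angular":[0,0,0],"fingers":0.05},
    {"dp":[0,0,-0.013],"angular":[0,0,0],"fingers":0.05},
    {"dp":[0,0,-0.013],"angular":[0,0,0],"fingers":0.05},
    {"dp":[0,0,-0.013],"angular":[0,0,0],"fingers":0.05}
  ],
  "grip_force": 50
}}

```text
clock: 14.5
position: [463.6, 20.3, 87.6]
ee_rot: [3.141, 0.0, 1.777]
contact_force: [-2.4, 0.6, 8.2]
opening: 0.129
gripper_force: 49.9
```

Emit:
{"api": "apply_moves", "payload": {
  "moves": [
    {"dp":[0,0,-0.001],"angular":[0,0,0],"fingers":0.05},
    {"dp":[0,0,-0.001],"angular":[0,0,0],"fingers":0.05},
    {"dp":[0,0,-0.002],"angular":[0,0,0],"fingers":0.05},
    {"dp":[0,0,-0.002],"angular":[0,0,0],"fingers":0.05},
    {"dp":[0,0,-0.003],"angular":[0,0,0],"fingers":0.05},
    {"dp":[0,0,-0.003],"angular":[0,0,0],"fingers":0.05},
    {"dp":[0,0,-0.003],"angular":[0,0,0],"fingers":0.05},
    {"dp":[0,0,-0.003],"angular":[0,0,0],"fingers":0.05},
    {"dp":[0,0,-0.003],"angular":[0,0,0],"fingers":0.05},
    {"dp":[0,0,-0.003],"angular":[0,0,0],"fingers":0.05}
  ]
}}

```text
clock: 15.5
position: [463.8, 20.3, 86.0]
ee_rot: [3.141, 0.0, 1.777]
contact_force: [-6.8, -0.3, 19.2]
opening: 0.133
gripper_force: 49.9
```

Run:
```python
from h import *
c=cam('wrist'); P,T,Rt,p0=hand(c); z=P[...,2]
m=(T[...,0]>22)&(T[...,0]<36)&(abs(T[...,1]-.5)<4)&(T[...,2]<-20)&(T[...,2]>-45)
print('top z',np.median(z[m]),m.sum(),'x end',T[...,0][m].max())
m=(T[...,0]>32)&(T[...,0]<37)&(T[...,2]>-50)&(abs(T[...,1])<12)
for a in range(76,118,6):
    s=T[m&(abs(z-a)<3)]
    if len(s): print(a,s[:,1].min().round(1),s[:,1].max().round(1))
print(env.read_state()['contact_force'],env.read_state()['position'])
t=cam('top'); Q=pts(t); d=t['img'].astype(int)
w=(abs(Q[...,2]-104)<8)&(abs(Q[...,0]-528)<35)&(abs(Q[...,1]+114)<35); print(w.sum(), cv2.minAreaRect(Q[w][:,:2].astype(np.float32)) if w.sum()>3 else 0)
```

```text
top z 115.6268652440564 684 x end 34.351528928427356
76 -5.5 12.0
82 -5.2 6.0
88 -5.6 6.3
94 -5.3 6.4
100 -5.1 6.3
106 -5.3 6.5
112 -5.1 6.6
[-7.06394447  0.64942391 18.6496651 ] [463.78624339  20.31111677  86.05892229]
63 ((528.9047241210938, -113.30520629882812), (13.954490661621094, 42.47653579711914), 81.0035629272461)
```

The holder's top is at 115.6 mm (116 when home), it is upright and pressed with about 19 N, and the selector is still at three dots. I'm handing it in.

```bash
python3 -c "
from bench import env
print(env.job_done())"
```

```text
the job is handed in; nothing more can be done
None
```

The job is handed in, with no verdict returned: the selector was set to three dots first, and the label holder is held pressed home in the rail slot (top at 115.6 mm against 116 mm when home, about 19 N).

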